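# Clamp the honey jar in the bench jar holder

## Robot

A 6-joint arm with a two-finger parallel gripper is mounted at the origin on a cart in front of the work surface, level with it; the furniture and walls round the work are solid. World frame = base frame: x ahead of the robot, y to its left, z up, the work surface at z = 0. Lengths are in m, angles in rad, forces in N, time in s.
With the tool pointing down it reaches from about 0.375 to 0.975 m from the base axis. Payload 3.8 kg.
Tool frame: the origin (TCP) lies midway between the tips of the shut fingers; the grasp point (between the pads) lies 19 mm behind it; z points along the fingers, y is the line along which they close (so a half turn about z gives the same grasp; the last joint's range is limited). The gripper opens to 85 mm and grips with 20 to 120 N. Pads are 22 mm wide; open, the fingers measure 114 mm over their backs; the gripper's body (76 mm by 85 mm) begins 54 mm behind the grasp point. The pads swing forward as they close: fully open they stand 13 mm farther back than shut.
Start: joints at [-1.174, 0.264, 1.604, -0, 1.274, -0.037], TCP at [0.284, -0.612, 0.231] pointing down, gripper open.
Joint ranges: [-2.63, 2.63], [-0.94, 2.18], [0.31, 2.57], [-1.31, 4.45], [0, 2.66], [-2.55, 2.55]. Speed limits (rad/s): [2.57, 2.57, 3.14, 3.14, 3.14, 3.14].

## Interface

Orientations are given as a rotation vector (axis times angle).
In Python, from workcell import bot, read_camera, camera_info, ticket gives the robot as it stands.
- The arm moves only by the tool servo_tool, never from a script. Its argument "targets" is a list of rows, each an object of numbers: "hand": the closure, from -1 (fully open) to 1 (shut); "x", "y", "z": the shift along the tool's x, y, z as a fraction of full scale; "roll": the turn about the tool's z as a fraction of full scale. In form: [{"hand": .., "x": .., "y": .., "z": .., "roll": ..}, ...]. A call has 1 to 10 rows; each row is the pose to reach, as a shift and turn from the pose commanded when the call began, along the tool's axes at that moment, turning the shorter way round; what a row does not reach only later rows make up. Full scale, the value 1, is 50 cm for a shift and 180 degrees for a turn. A row lasts 1/12 s, in which the tool goes at most 41.7 mm and 7.16 degrees, less where a joint would pass 70% of its speed; a pose out of reach is approached as far as the arm can. A call with a number of a shift or a turn outside -1 to 1 is refused whole. A call with a gripper value outside its range is refused whole. The fingers move at their own pace and stop on an object; "grip_force" is the grip in N (left out, the last holds). Time passes only in rows, so rows that repeat a pose let the fingers close. It gives the time, the measured TCP pose, the force, the opening and the grip force at its end, in the units of the state.
- bot.read_state(): the state, without advancing time (a new reading comes with each control period).
- read_camera(name): name is "scene" or "side" or "wrist"; returns the picture (400x640x3 uint8, red, green, blue); there is no depth.
- camera_info(name): a dict with "fx", "fy", "cx", "cy" (pixels), "eye" and "orientation" of the camera in the world; the wrist camera has in their place "T_tool_cam" (4x4, takes a point from camera to tool coordinates, whose origin is the TCP and whose axes are the flange's). Camera axes: x right, y down, z forward; pixel columns grow to the right and rows downward; lengths in m; the calibration is good to about 2 mm. The wrist camera is an equidistant fisheye: a pixel r from the principal point sees the ray r / f radians off the axis. A picture is of the moment at which its call begins: read the wrist's pose just before it. camera_info takes no time and is no camera call.
- ticket.finish_job(): hands the job in; it is judged then, once.
The state is a dict: "time": time; "q": joint angles; "joint_vel": joint speeds; "joint_torque": joint torques, N m; "tool_pos": TCP position; "tcp_rot": TCP orientation; "wrist_force": force on the tool from outside, world axes, zero at the start; "torque": the same for the moment, N m; "width": opening from 0.0 (shut) to 1.0 (fully open); "grip_force": force on a finger pad.
Only numpy, scipy, OpenCV 4.12 (cv2) and the standard library are available. Lean on these libraries where they do the work, as an engineer would, in place of code of your own. Each camera call takes 0.05 s, during which the arm holds its last target. There are 200 camera calls.

## Task

The honey jar with the dark lid stands on the sliding tray of the bench jar clamp, and its lid has to be loosened next. Slide the tray by its upright grip fully home against the end stop, so that the jar stands in line with the jaw, then pump the clamp's trigger against its fixed handle (squeeze, let it spring back, squeeze again) until the sprung jaw has pushed the jar against the back rest and holds it gently but firmly, without crushing the glass. Finish with the trigger still held squeezed in the gripper (do not let go); do not touch the jar or the jaw with the hand, and leave the other things alone.

Things in the scene. Friction and masses are not known exactly. Their poses are not given: they have to be found in the camera images.
- clamp: jar clamp, screwed down: L-shaped base plate 180x345x8 mm, black head at its right (-y) end: x -23 to 23, y -182 to -82, top z 105 (mm, clamp frame, as all offsets here). Origin: underside, below the jaw's line of travel (not mid-plate). Own +x: the way the tray slides to its end stop (away from the robot); +y (left): the way the jaw travels, at x 0, z 42
- handle_grip (a point): point on the outer (-y) face of the fixed handle, at clamp (0, -151.5, 139), where one finger presses. The handle is an upright black bar on the head, 46 (x) by 14 (y) mm, y -151.5 to -137.5, top z 158; it does not move. Squeeze handle and trigger together from above, closing along y, fingertips above z 110; centred on y -132 (75 mm opening clears the released trigger) both fingers arrive together
- trigger_tip (a point): axis of the black round bar (14 mm diameter, 30 mm long along x) on the end of the trigger, a steel lever just +y of the handle, pivoted 47 mm below at clamp y -120, z 94. Released it leans to +y (tip y -102.6, z 138; 56 mm over the outer faces of handle and trigger); fully squeezed it is upright (tip y -120, z 141; 38.5 mm over both)
- trigger_hinge (a joint): trigger angle, rad: 0 released, 0.38 fully squeezed (stop). A spring (2 N released, 3 N squeezed, at the tip) returns it within a second. A full squeeze moves the ratchet rod about 12 mm (tooth pitch 6 mm); pump at an easy pace. When the jaw is loaded the trigger stalls, often part way
- ratchet (a joint): travel of the ratchet rod that carries the jaw, m: 0 fully back, grows towards the jar, at most 0.056. A pawl keeps it from running back by more than a tooth
- jaw: steel pressure plate 46 x 46 mm with a rubber face, centred at z 42, on a coil spring at the end of the ratchet rod. Body origin = the clamp's origin shifted along y by the rod's travel less the spring's compression
- jaw_spring (a joint): compression of the jaw's spring, m: 0 relaxed, at most 0.019, 2 N per mm: it reads the clamping force. 8 to 20 N (4 to 10 mm) is a good grip, under 4 N too little; above 40 N the glass may break. A gripper set to 14 N (twice that on the trigger while the other finger is clear of the handle) gives 10 to 21 N, least at the start of a stroke. Letting go loses much of it to tooth backlash
- jaw_face (a point): centre of the jaw's rubber face, at clamp (0, -30, 42) when ratchet and spring read 0
- tray: sliding tray 88 x 150 mm, its floor (top) 16 mm above the worktop, with 6 mm lips, a grey back rest 54 mm tall (top at z 70) and behind that the upright black push grip. Origin moves with it: at clamp (-80, 10, 0) pulled out and (0, 10, 0) home
- tray_slide (a joint): tray travel, m: 0 pulled out towards the robot, 0.08 home against the end stop. Slides with 5 N of friction and stays where it is left
- push_grip (a point): centre of the top of the push grip: an upright bar 34 mm (x) by 14 mm (y), top 114 mm above the worktop, free above the back rest (z 70). Best pinched from above with the fingers closing along x. Mind the tall fixed food processor on the worktop to the right of and behind the clamp (world x over 0.57, y 0.06 to -0.25): carry the arm past in front of it
- rest_face (a point): point on the back rest's face that the jar is clamped against (the face looks to -y), at tray (0, 60, 42)
- honey_jar: glass honey jar with a dark lid, 65 mm diameter, 86 mm tall, about 0.3 kg, loose on the tray near the back rest; origin at the centre of its underside. Fragile: not to be touched by the hand, tipped or crushed
- jam_jar: bystander: jam jar with a green lid, 68 x 74 x 84 mm, origin at the centre of its underside
- lemon_a: bystander: lemon, 78 x 55 x 56 mm
- spice_1: bystander: spice jar, 41 mm diameter, 105 mm tall
- fork: bystander: fork lying on the worktop
- teaspoon: bystander: teaspoon lying on the worktop
- peeler: bystander: peeler lying on the worktop
- trigger: the trigger, a steel lever 24 mm wide with a black round bar at its upper end (see trigger_tip). Origin on its pivot, at clamp (0, -120, 94)

How it is judged:
On the way, in this order (a step that is already met when the one before it is completed fails the run):
1. the tray is home against its end stop (value of joint tray_slide above 0.075 m), for 0.2 s.
2. with the tray home, the trigger is squeezed in the fingers (value of joint tray_slide above 0.075 m and value of joint trigger_hinge above 0.3 rad and contact force between the fingers and trigger above 1 N), for 0.05 s.
3. the trigger is let spring back to pump again (value of joint trigger_hinge below 0.1 rad), for 0.05 s.
At the end, for the whole second after the job is handed in: the tray is within 5 mm of its end stop; the jar stands upright (within 0.1 rad) and still on it, against the back rest (its axis within 38 mm of the rest's face), pressed by the jaw with 4 to 40 N; the fingers still hold the trigger squeezed with over 3 N (value of joint tray_slide above 0.075 m and contact force between jaw and honey_jar between 4 and 40 N and y of honey_jar in the frame of tray above 0.022 m and angle between honey_jar's own z axis and vertical below 0.1 rad and linear speed of honey_jar below 0.02 m/s and contact force between the fingers and trigger above 3 N and value of joint trigger_hinge above 0.02 rad); the arm keeps its last pose, push and grip.
It fails at once if the jar is crushed: the jaw presses it with more than 45 N (contact force between jaw and honey_jar above 45 N).
It fails at once if the jar is tipped (angle between honey_jar's own z axis and vertical above 0.3 rad).
It fails at once if the hand handles the jar (contact force between the arm and honey_jar above 2 N).
It fails at once if the hand pushes the jaw instead of pumping the trigger (contact force between the arm and jaw above 2 N).
It fails at once if a bystander is moved by more than 30 mm (distance of any of jam_jar, lemon_a, spice_1, fork, teaspoon, peeler from where it was at the start of the episode above 0.03 m).
It also fails if it takes over 64 s, if anything falls off the work surface, if the arm or the gripper's body presses on something with over 40 N, if the wrist force passes 120 N, or if a joint passes its speed limit or range.

## Working session

There is one attempt and no reset: what is moved stays moved. The work goes in short steps, Python scripts to look and compute and a tool call to move; the robot and the scene stay as the last step left them, time stands still between calls to the robot, and variables do not carry over. Pictures are saved under pics/ and viewed, at most 10 in all, crops included, and the job is handed in when it is done.

Besides the shell and the picture viewer there is one more tool, called after ">>>" as name(argument=value, ...) on one line, values as JSON. servo_tool: Moves the arm, as the interface text tells. Its arguments: {"type":"object","properties":{"targets":{"type":"array"},"grip_force":{"type":"number"}},"required":["targets"]}

```bash
mkdir -p pics && python3 - <<'E'
from workcell import bot, read_camera, camera_info
import cv2
s=bot.read_state();print({k:(s[k]) for k in('time','tool_pos','tcp_rot','width','grip_force','wrist_force')})
for n in('scene','side'):
    print(n,camera_info(n)); cv2.imwrite(f'pics/{n}0.png',cv2.cvtColor(read_camera(n),cv2.COLOR_RGB2BGR))
print(camera_info('wrist'))
E
```

```text
{'time': 0.0, 'tool_pos': array([ 0.28344459, -0.61179313,  0.22995702]), 'tcp_rot': array([-3.06583658e+00, -6.75578643e-01,  6.19138446e-04]), 'width': 0.9977227852045828, 'grip_force': 0.0, 'wrist_force': array([ 0.46033824, -0.76236005, -0.51302554])}
scene {'fx': 381.4490236971823, 'fy': 381.4490236971823, 'cx': 317.2060355128914, 'cy': 196.07687085350267, 'eye': array([-0.39318887,  0.69980612,  0.71643052]), 'orientation': array([-1.09693213,  2.07690992, -1.27908503])}
side {'fx': 448.6241385437171, 'fy': 448.6241385437171, 'cx': 320.21186943971196, 'cy': 198.30813691941384, 'eye': array([ 0.01051907, -1.3641921 ,  0.7503372 ]), 'orientation': array([-1.96407902,  0.31857311, -0.23784053])}
{'fx': 309.70691628693146, 'fy': 309.70691628693146, 'cx': 319.01738485788695, 'cy': 198.93887126933004, 'T_tool_cam': array([[ 3.48279234e-04, -9.63802567e-01, -2.66616748e-01,
         6.79294304e-02],
       [ 9.99999908e-01,  4.02113880e-04, -1.47324530e-04,
         8.44581738e-05],
       [ 2.49202055e-04, -2.66616672e-01,  9.63802619e-01,
        -1.42669198e-01],
       [ 0.00000000e+00,  0.00000000e+00,  0.00000000e+00,
         1.00000000e+00]])}
```

View pics/scene0.png

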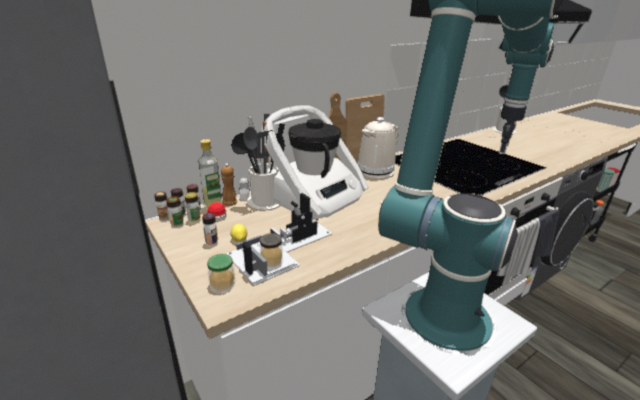

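View pics/side0.png

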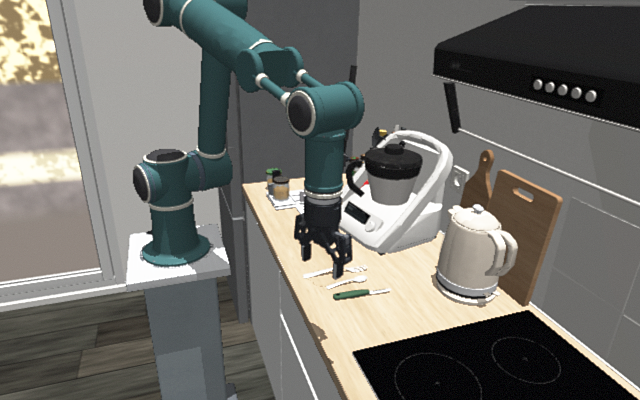

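The scene view shows the clamp around (240–330, 205–275): push grip near (249,255), honey jar near (270,250), and head and handle near (302,215). The arm is far off to the right. Next I'll enlarge that part.

```bash
python3 - <<'E'
import cv2
im=cv2.imread('pics/scene0.png')[180:295,200:345]
cv2.imwrite('pics/crop1.png',cv2.resize(im,None,fx=5.2,fy=5.2,interpolation=cv2.INTER_CUBIC))
E
```

```text
(no output)
```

View pics/crop1.png

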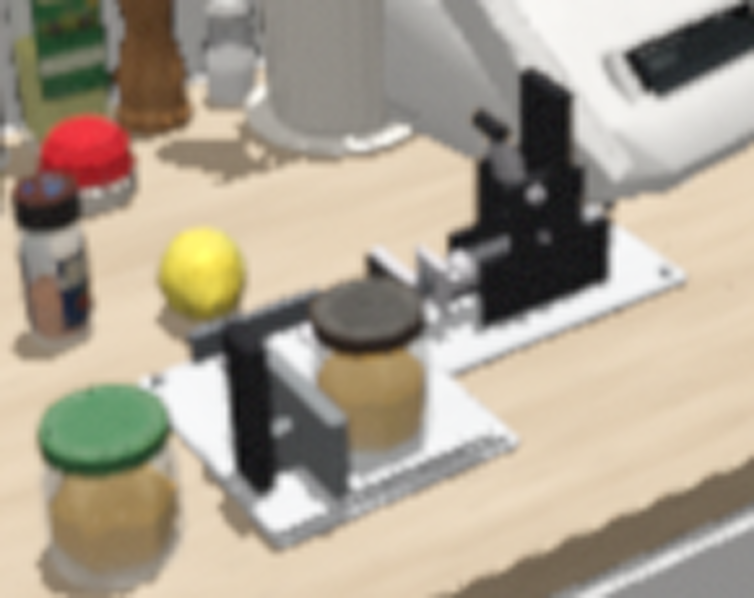

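```bash
cat > h.py <<'E'
import numpy as np
from scipy.optimize import least_squares
from scipy.spatial.transform import Rotation as R
from workcell import bot, read_camera, camera_info
def proj(P,ci,T=None):
    P=np.atleast_2d(P)
    if T is None:
        c=R.from_rotvec(ci['orientation']).inv().apply(P-ci['eye'])
        return np.c_[ci['fx']*c[:,0]/c[:,2]+ci['cx'],ci['fy']*c[:,1]/c[:,2]+ci['cy']]
    M=np.linalg.inv(T@ci['T_tool_cam']); c=P@M[:3,:3].T+M[:3,3]
    r=np.hypot(c[:,0],c[:,1]); th=np.arctan2(r,c[:,2])
    return np.c_[ci['fx']*th*c[:,0]/r+ci['cx'],ci['fy']*th*c[:,1]/r+ci['cy']]
def toolT(s):
    T=np.eye(4);T[:3,:3]=R.from_rotvec(s['tcp_rot']).as_matrix();T[:3,3]=s['tool_pos'];return T
def world(p,P):
    P=np.atleast_2d(P)/1000.; c,s=np.cos(p[2]),np.sin(p[2])
    return np.c_[p[0]+c*P[:,0]-s*P[:,1],p[1]+s*P[:,0]+c*P[:,1],P[:,2]]
def tool(s,W):  # world points -> tool shift
    return R.from_rotvec(s['tcp_rot']).inv().apply(np.atleast_2d(W)-s['tool_pos'])
def onplane(uv,z,ci):
    d=R.from_rotvec(ci['orientation']).apply([(uv[0]-ci['cx'])/ci['fx'],(uv[1]-ci['cy'])/ci['fy'],1]);e=ci['eye']
    return e+d*(z-e[2])/d[2]
E
python3 - <<'E'
from h import *
ci=camera_info('scene')
C=np.array([[23,-137.5,158,525,70],[-23,-151.5,158,571,92],[-23,-137.5,158,553,100],[15,-102.6,138,483,117],[-15,-102.6,138,503,137],[-124,85,22,275,540],[-124,-65,22,517,437]],float)
uv=C[:,3:]/5.2+[200,180]
for idx in([0,1,2,3,4,5,6],[0,1,2,3,4]):
    f=lambda p:(proj(world(p,C[idx,:3]),ci)-uv[idx]).ravel()
    r=least_squares(f,[.45,.2,0],loss='soft_l1');print(r.x,np.round(r.fun.reshape(-1,2),1).tolist())
p=r.x
for n,u,z in(('grip',(250,330),.114),('jar lid',(367,312),.086+.016),('jam',(105,425),.084),('lemon',(202,275),.03),('spice',(47,195),.105)):
    print(n,onplane(np.array(u)/5.2+[200,180],z,ci))
s=bot.read_state();print(R.from_rotvec(s['tcp_rot']).as_matrix().round(3))
E
```

```text
[ 0.51589811  0.24682377 -0.11222994] [[-0.6, 0.5], [1.1, 1.4], [0.6, 0.8], [-1.2, 0.3], [-1.0, 0.6], [-0.1, -9.8], [1.0, -4.7]]
[ 0.51887879  0.24342872 -0.10726979] [[-0.3, -0.2], [1.4, 0.6], [0.9, 0.0], [-0.9, -0.4], [-0.6, -0.2]]
grip [0.42209184 0.34393779 0.114     ]
jar lid [0.41903065 0.27589053 0.102     ]
jam [0.42561605 0.4262373  0.084     ]
lemon [0.60721982 0.2926645  0.03      ]
spice [0.62856435 0.37706435 0.105     ]
[[ 0.907  0.42  -0.001]
 [ 0.42  -0.907  0.002]
 [ 0.    -0.002 -1.   ]]
```

The handle and trigger fit puts the clamp near (0.52, 0.24) with a small yaw that isn't well fixed yet. I'll go closer, passing in front of the processor, and refine with the wrist camera.

>>> servo_tool(targets=[{"hand": -1, "x": 0.07, "y": -0.07, "z": -0.04, "roll": 0}, {"hand": -1, "x": 0.13, "y": -0.14, "z": -0.08, "roll": 0}, {"hand": -1, "x": 0.2, "y": -0.21, "z": -0.12, "roll": 0}, {"hand": -1, "x": 0.25, "y": -0.27, "z": -0.16, "roll": 0}, {"hand": -1, "x": 0.3, "y": -0.32, "z": -0.2, "roll": 0}, {"hand": -1, "x": 0.35, "y": -0.37, "z": -0.24, "roll": -0.03}, {"hand": -1, "x": 0.4, "y": -0.42, "z": -0.24, "roll": -0.06}, {"hand": -1, "x": 0.45, "y": -0.47, "z": -0.24, "roll": -0.09}, {"hand": -1, "x": 0.5, "y": -0.52, "z": -0.24, "roll": -0.12}, {"hand": -1, "x": 0.54, "y": -0.57, "z": -0.24, "roll": -0.15}])

```text
time: 0.93
tool_pos: [0.4092, -0.2394, 0.3517]
tcp_rot: [2.822, 1.379, 0.001]
wrist_force: [0.8, 0.6, -0.0]
width: 0.997
grip_force: 0.0
```

>>> servo_tool(targets=[{"hand": -1, "x": 0.06, "y": -0.04, "z": 0, "roll": -0.03}, {"hand": -1, "x": 0.13, "y": -0.09, "z": 0, "roll": -0.06}, {"hand": -1, "x": 0.2, "y": -0.14, "z": 0, "roll": -0.09}, {"hand": -1, "x": 0.27, "y": -0.19, "z": 0, "roll": -0.12}, {"hand": -1, "x": 0.34, "y": -0.24, "z": 0, "roll": -0.15}, {"hand": -1, "x": 0.41, "y": -0.29, "z": 0, "roll": -0.18}, {"hand": -1, "x": 0.48, "y": -0.34, "z": 0, "roll": -0.194}, {"hand": -1, "x": 0.55, "y": -0.39, "z": 0, "roll": -0.194}, {"hand": -1, "x": 0.62, "y": -0.44, "z": 0, "roll": -0.194}, {"hand": -1, "x": 0.68, "y": -0.48, "z": 0, "roll": -0.194}])

```text
time: 1.77
tool_pos: [0.4288, 0.1715, 0.3511]
tcp_rot: [2.283, 2.158, 0.0]
wrist_force: [1.0, -0.1, -0.1]
width: 1.0
grip_force: 0.0
```

```bash
python3 - <<'E'
from h import *; import cv2,json
s=bot.read_state();im=cv2.cvtColor(read_camera('wrist'),cv2.COLOR_RGB2BGR)
np.save('T1.npy',toolT(s));print(s['time'],s['tool_pos'],s['tcp_rot'],s['joint_vel'].round(3))
cv2.imwrite('pics/w1.png',im)
E
```

```text
1.7667 [0.42876859 0.17147924 0.35110099] [2.28257986e+00 2.15837982e+00 8.80687414e-05] [ 1.028  0.419 -0.338 -0.009 -0.091  1.021]
```

View pics/w1.png

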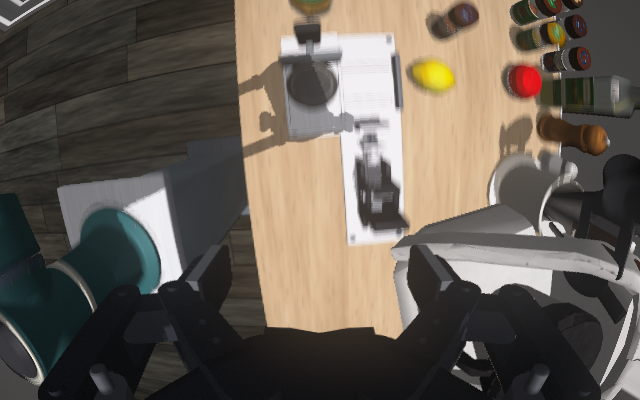

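The wrist view is clear. Push grip is near (308,30), jar lid (312,85), jaw (350,122), trigger (375,140), handle (378,165) and head (378,190). The arm was still moving, so I'll settle it and take a cleaner picture.

>>> servo_tool(targets=[{"hand": -1, "x": 0.06, "y": 0, "z": 0, "roll": 0}, {"hand": -1, "x": 0.12, "y": 0, "z": 0, "roll": 0}, {"hand": -1, "x": 0.12, "y": 0, "z": 0, "roll": 0}, {"hand": -1, "x": 0.12, "y": 0, "z": 0, "roll": 0}, {"hand": -1, "x": 0.12, "y": 0, "z": 0, "roll": 0}])

```text
time: 2.23
tool_pos: [0.4327, 0.2288, 0.3507]
tcp_rot: [2.282, 2.159, -0.002]
wrist_force: [0.8, 0.3, -0.3]
width: 1.0
grip_force: 0.0
```

```bash
python3 - <<'E'
from h import *; import cv2
s=bot.read_state();im=cv2.cvtColor(read_camera('wrist'),cv2.COLOR_RGB2BGR)
np.save('T2.npy',toolT(s));print(s['time'],s['tool_pos'],s['tcp_rot'],s['joint_vel'].round(3))
cv2.imwrite('pics/w2.png',im)
cv2.imwrite('pics/w2c.png',cv2.resize(im[0:300,240:440],None,fx=2,fy=2,interpolation=cv2.INTER_CUBIC)) if 0 else None
c=im[30:280,260:430]; cv2.imwrite('pics/w2c.png',cv2.resize(c,None,fx=2.4,fy=2.4,interpolation=cv2.INTER_CUBIC))
E
```

```text
2.2333 [0.43271028 0.22879662 0.35073102] [ 2.2823897   2.15861528 -0.0023725 ] [-0.021 -0.012  0.003 -0.001  0.     0.003]
```

View pics/w2c.png

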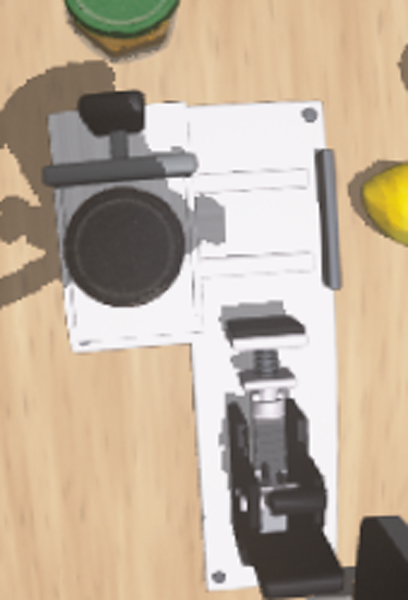

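The crop is clear. Grip top is near (113,97), jaw face centre (266,331), trigger bar ends (270,500)/(326,500), handle top far edge (258–343, 590) and tray front corners (75,350)/(200,340). I'll fit both views together.

```bash
python3 - <<'E'
from h import *
cs=camera_info('scene');cw=camera_info('wrist');T=np.load('T2.npy')
S=np.array([[23,-137.5,158,525,70],[-23,-151.5,158,571,92],[-23,-137.5,158,553,100],[15,-102.6,138,483,117],[-15,-102.6,138,503,137]],float)
us=S[:,3:]/5.2+[200,180]
W=np.array([[15,-102.6,138,326,500],[-15,-102.6,138,270,500],[0,-30,42,266,331],[-124,-65,20,75,350],[-36,-65,20,200,340],[-80,90,114,113,97]],float)
uw=W[:,3:]/2.4+[260,30]
def f(p):
    Q=W[:,:3].copy();Q[5,1]=p[3]*1000
    return np.r_[(proj(world(p,S[:,:3]),cs)-us).ravel(),(proj(world(p,Q),cw,T)-uw).ravel(),(proj(world(p,Q[5]),cs)-(np.array([250,331])/5.2+[200,180])).ravel()]
r=least_squares(f,[.45,.2,0,.09],loss='soft_l1');p=r.x;print(p,np.round(r.fun.reshape(-1,2),1).tolist())
np.save('p.npy',p)
E=np.array([[23,-151.5,158],[-23,-151.5,158],[23,-137.5,158],[-23,-137.5,158],[-124,85,16],[-23,-30,65],[23,-30,65]])
print(((proj(world(p,E),cw,T)-[260,30])*2.4).round().tolist())
s=bot.read_state()
for n,q in(('push',(-80,p[3]*1000,114)),('squeeze',(0,-132,139))):print(n,world(p,q),tool(s,world(p,q)).round(4))
# jar
def g(v):
    P=np.array([[v[0],v[1],.102]]);return np.r_[(proj(P,cw,T)[0]-(np.array([124,246])/2.4+[260,30])),(proj(P,cs)[0]-(np.array([367,312])/5.2+[200,180]))]
rj=least_squares(g,[.43,.28]);j=rj.x;d=j-p[:2];c,sn=np.cos(p[2]),np.sin(p[2]);print('jar',j,rj.fun.round(1),c*d[0]+sn*d[1],-sn*d[0]+c*d[1])
E
```

```text
[0.50773854 0.24594864 0.01360295 0.10701181] [[-2.4, -0.5], [0.4, -0.3], [0.2, -0.7], [-2.1, -0.2], [-0.8, -0.3], [-1.0, -1.8], [-0.9, 0.1], [-0.7, -0.5], [-0.8, 16.2], [2.8, 16.6], [0.9, 0.4], [-3.3, -0.0]]
[[344.0, 593.0], [259.0, 601.0], [345.0, 570.0], [259.0, 578.0], [54.0, 159.0], [232.0, 339.0], [308.0, 334.0]]
push [[0.42629031 0.35186235 0.114     ]] [[ 0.1231 -0.0134  0.2369]]
squeeze [[0.50953407 0.11396085 0.139     ]] [[-0.1097  0.0832  0.212 ]]
jar [0.4255615  0.27486063] [-0.4  0.2 -0.8 -1.2] -0.08177616278512911 0.030027133043314804
```

The fit is good: clamp at (0.508, 0.246) with yaw 0.014. The push grip is at (0.426, 0.352), and the jar is about 7 mm from the rest. Moving over the grip and descending.

>>> servo_tool(targets=[{"hand": -1, "x": 0.06, "y": -0.007, "z": 0.05, "roll": -0.006}, {"hand": -1, "x": 0.12, "y": -0.014, "z": 0.1, "roll": -0.012}, {"hand": -1, "x": 0.18, "y": -0.02, "z": 0.15, "roll": -0.022}, {"hand": -1, "x": 0.246, "y": -0.027, "z": 0.2, "roll": -0.022}, {"hand": -1, "x": 0.246, "y": -0.027, "z": 0.27, "roll": -0.022}, {"hand": -1, "x": 0.246, "y": -0.027, "z": 0.34, "roll": -0.022}, {"hand": -1, "x": 0.246, "y": -0.027, "z": 0.38, "roll": -0.022}, {"hand": -1, "x": 0.246, "y": -0.027, "z": 0.4, "roll": -0.022}, {"hand": -1, "x": 0.246, "y": -0.027, "z": 0.4, "roll": -0.022}, {"hand": -1, "x": 0.246, "y": -0.027, "z": 0.4, "roll": -0.022}])

```text
time: 3.12
tool_pos: [0.4271, 0.3522, 0.1519]
tcp_rot: [2.209, 2.234, 0.0]
wrist_force: [0.4, 0.3, 1.1]
width: 1.001
grip_force: 0.0
```

```bash
python3 - <<'E'
from h import *; import cv2
s=bot.read_state();im=cv2.cvtColor(read_camera('wrist'),cv2.COLOR_RGB2BGR)
p=np.load('p.npy');print(s['tool_pos'],tool(s,world(p,(-80,p[3]*1000,114))).round(4),s['wrist_force'])
cv2.imwrite('pics/w3.png',im)
E
```

```text
[0.42714163 0.3521645  0.15190218] [[-0.0003 -0.0009  0.0379]] [0.4131536  0.28096406 1.08153053]
```

View pics/w3.png

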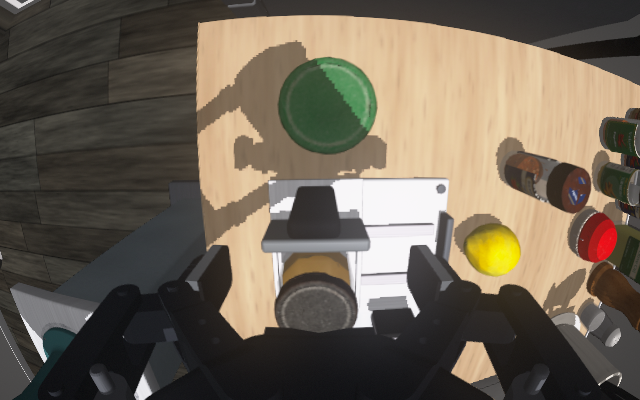

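```bash
python3 - <<'E'
from h import *
s=bot.read_state();p=np.load('p.npy');cw=camera_info('wrist');T=toolT(s)
g=p[3]*1000
for y in (70,80,90,100,g,115):print(y,proj(world(p,[(-97,y,114),(-63,y,114),(-80,y,70)]),cw,T).round().tolist())
# solve: top face edges observed (297,187)-(333,187) far edge
r=least_squares(lambda v:(proj(world(p,[(v[0]-17,v[1]+7,114),(v[0]+17,v[1]+7,114)]),cw,T)-[[298,187],[333,187]]).ravel(),[-80,90]);print(r.x,r.fun)
j=least_squares(lambda v:(proj(world(p,[(v[0],v[1],102)]),cw,T)-[[316,302]]).ravel(),[-80,30]);print(j.x)
E
```

```text
70 [[291.0, 278.0], [341.0, 278.0], [316.0, 251.0]]
80 [[290.0, 265.0], [342.0, 265.0], [316.0, 240.0]]
90 [[289.0, 252.0], [342.0, 252.0], [316.0, 228.0]]
100 [[289.0, 238.0], [342.0, 237.0], [316.0, 216.0]]
107.01181280168964 [[288.0, 227.0], [343.0, 227.0], [316.0, 207.0]]
115 [[288.0, 215.0], [343.0, 215.0], [316.0, 197.0]]
[-79.90151981 125.73431823] [-10.63363178   0.29787534  10.59347675   0.17551437]
[-80.13661716  42.53409927]
```

The wide end of the black bar, row 237 and columns 288–342, is the grip's top edge. That matches the estimate to about a millimetre, so I'll descend and close.

>>> servo_tool(targets=[{"hand": -1, "x": 0, "y": 0, "z": 0.05, "roll": 0}, {"hand": -1, "x": 0, "y": 0, "z": 0.1, "roll": 0}, {"hand": -1, "x": 0, "y": 0, "z": 0.146, "roll": 0}, {"hand": -1, "x": 0, "y": 0, "z": 0.146, "roll": 0}, {"hand": 0.2, "x": 0, "y": 0, "z": 0.146, "roll": 0}, {"hand": 0.6, "x": 0, "y": 0, "z": 0.146, "roll": 0}, {"hand": 0.6, "x": 0, "y": 0, "z": 0.146, "roll": 0}, {"hand": 0.6, "x": 0, "y": 0, "z": 0.146, "roll": 0}, {"hand": 0.6, "x": 0, "y": 0, "z": 0.146, "roll": 0}, {"hand": 0.6, "x": 0, "y": 0, "z": 0.146, "roll": 0}], grip_force=25)

```text
time: 4.0
tool_pos: [0.4269, 0.3539, 0.0806]
tcp_rot: [-2.207, -2.235, -0.003]
wrist_force: [-3.2, -0.9, 7.7]
width: 0.391
grip_force: 25.3
```

>>> servo_tool(targets=[{"hand": 0.6, "x": 0, "y": 0.004, "z": 0, "roll": 0}, {"hand": 0.6, "x": 0, "y": 0.012, "z": 0, "roll": 0}, {"hand": 0.6, "x": 0, "y": 0.024, "z": 0, "roll": 0}, {"hand": 0.6, "x": 0, "y": 0.038, "z": 0, "roll": 0}, {"hand": 0.6, "x": 0, "y": 0.052, "z": 0, "roll": 0}, {"hand": 0.6, "x": 0, "y": 0.066, "z": 0, "roll": 0}, {"hand": 0.6, "x": 0, "y": 0.08, "z": 0, "roll": 0}, {"hand": 0.6, "x": 0, "y": 0.094, "z": 0, "roll": 0}, {"hand": 0.6, "x": 0, "y": 0.108, "z": 0, "roll": 0}, {"hand": 0.6, "x": 0, "y": 0.12, "z": 0, "roll": 0}])

```text
time: 4.83
tool_pos: [0.4867, 0.3556, 0.0806]
tcp_rot: [-2.206, -2.234, -0.004]
wrist_force: [-5.0, 3.3, 7.1]
width: 0.397
grip_force: 25.3
```

>>> servo_tool(targets=[{"hand": 0.6, "x": 0, "y": 0.01, "z": 0, "roll": 0}, {"hand": 0.6, "x": 0, "y": 0.019, "z": 0, "roll": 0}, {"hand": 0.6, "x": 0, "y": 0.027, "z": 0, "roll": 0}, {"hand": 0.6, "x": 0, "y": 0.034, "z": 0, "roll": 0}, {"hand": 0.6, "x": 0, "y": 0.04, "z": 0, "roll": 0}, {"hand": 0.6, "x": 0, "y": 0.043, "z": 0, "roll": 0}, {"hand": 0.6, "x": 0, "y": 0.043, "z": 0, "roll": 0}, {"hand": 0.6, "x": 0, "y": 0.043, "z": 0, "roll": 0}])

```text
time: 5.5
tool_pos: [0.5033, 0.356, 0.0804]
tcp_rot: [-2.203, -2.23, 0.006]
wrist_force: [-18.8, 3.4, 13.7]
width: 0.393
grip_force: 28.3
```

>>> servo_tool(targets=[{"hand": 0.6, "x": 0, "y": 0.004, "z": 0, "roll": 0}, {"hand": 0.6, "x": 0, "y": 0.008, "z": 0, "roll": 0}, {"hand": 0.6, "x": 0, "y": 0.008, "z": 0, "roll": 0}, {"hand": 0.6, "x": 0, "y": 0.008, "z": 0, "roll": 0}])

```text
time: 5.83
tool_pos: [0.5033, 0.356, 0.0803]
tcp_rot: [-2.2, -2.226, 0.016]
wrist_force: [-30.2, 2.6, 19.8]
width: 0.394
grip_force: 34.2
```

```bash
python3 - <<'E'
from h import *; import cv2
s=bot.read_state();a=read_camera('wrist');b=read_camera('scene')
p=np.load('p.npy');g=p[3]*1000;T=toolT(s);np.save('T4.npy',T);cw=camera_info('wrist')
print(s['tool_pos'],s['wrist_force'],s['torque'])
print(proj(world(p,[(0,70,70),(-27,70,70),(27,70,70),(0,30,102),(0,37.5,102)]),cw,T).round().tolist(), proj(world(p,[(0,37.5,102),(0,30,102),(-80,g,114),(0,g,114)]),camera_info('scene')).round(1).tolist())
A=cv2.resize(a[150:350,220:420],(600,600));B=cv2.resize(b[180:295,200:345],(200*3,476))
cv2.imwrite('pics/w4.png',cv2.cvtColor(cv2.resize(a[160:340,200:440],(800,600),interpolation=cv2.INTER_CUBIC),cv2.COLOR_RGB2BGR))
cv2.imwrite('pics/s4.png',cv2.cvtColor(cv2.resize(b[180:295,200:345],None,fx=5.2,fy=5.2,interpolation=cv2.INTER_CUBIC),cv2.COLOR_RGB2BGR))
E
```

```text
[0.50329141 0.35600778 0.08025007] [-30.23574745   2.61714037  19.81326891] [ 0.64489669  4.10681977 -0.10039179]
[[323.0, 305.0], [278.0, 305.0], [369.0, 305.0], [323.0, 390.0], [323.0, 382.0]] [[254.1, 227.0], [256.3, 226.2], [244.8, 243.6], [232.3, 230.6]]
```

View pics/s4.png

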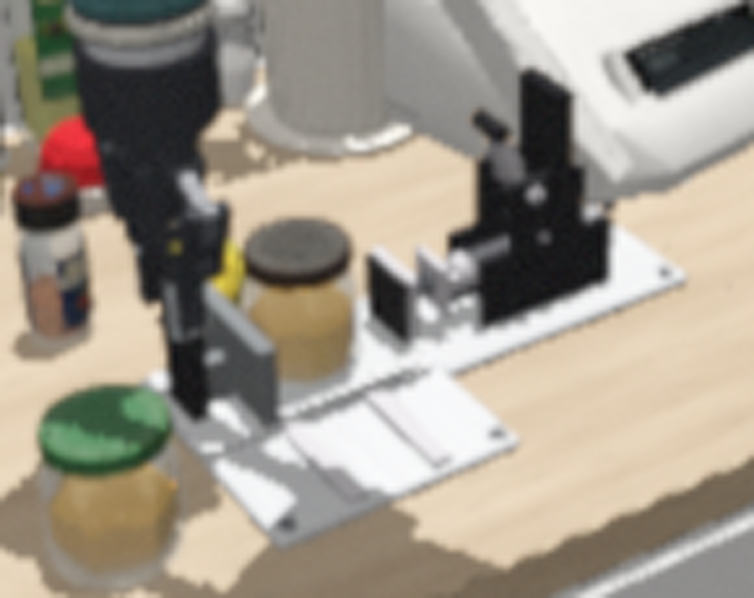

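The tray is home: it stalled with 30 N on the stop, and the jar is upright near (297,310) in the crop, in line with the jaw. I'll ease off, open and rise.

>>> servo_tool(targets=[{"hand": 0.6, "x": 0, "y": -0.006, "z": 0, "roll": 0}, {"hand": 0.6, "x": 0, "y": -0.012, "z": 0, "roll": 0}, {"hand": 0.6, "x": 0, "y": -0.014, "z": 0, "roll": 0}, {"hand": -1, "x": 0, "y": -0.014, "z": 0, "roll": 0}, {"hand": -1, "x": 0, "y": -0.014, "z": 0, "roll": 0}, {"hand": -1, "x": 0, "y": -0.014, "z": 0, "roll": 0}, {"hand": -1, "x": 0, "y": -0.014, "z": 0, "roll": 0}, {"hand": -1, "x": 0, "y": -0.014, "z": -0.04, "roll": 0}, {"hand": -1, "x": 0, "y": -0.014, "z": -0.1, "roll": 0}, {"hand": -1, "x": 0, "y": -0.014, "z": -0.16, "roll": 0}])

```text
time: 6.77
tool_pos: [0.5042, 0.3528, 0.1574]
tcp_rot: [-2.207, -2.235, 0.006]
wrist_force: [1.2, 0.5, -0.2]
width: 1.001
grip_force: 0.0
```

>>> servo_tool(targets=[{"hand": -1, "x": 0, "y": 0, "z": -0.08, "roll": 0}, {"hand": -1, "x": 0, "y": 0, "z": -0.16, "roll": 0}, {"hand": -1, "x": 0, "y": 0, "z": -0.24, "roll": -0.03}, {"hand": -1, "x": -0.04, "y": 0, "z": -0.3, "roll": -0.06}, {"hand": -1, "x": -0.1, "y": 0, "z": -0.3, "roll": -0.1}, {"hand": -1, "x": -0.16, "y": 0, "z": -0.3, "roll": -0.13}, {"hand": -1, "x": -0.22, "y": 0, "z": -0.3, "roll": -0.17}, {"hand": -1, "x": -0.28, "y": 0, "z": -0.3, "roll": -0.21}, {"hand": -1, "x": -0.34, "y": 0, "z": -0.3, "roll": -0.24}, {"hand": -1, "x": -0.4, "y": 0, "z": -0.3, "roll": -0.28}])

```text
time: 7.6
tool_pos: [0.5075, 0.1521, 0.3083]
tcp_rot: [1.039, 2.964, -0.0]
wrist_force: [0.4, -0.2, 0.4]
width: 1.0
grip_force: 0.0
```

```bash
python3 - <<'E'
from h import *
s=bot.read_state();p=np.load('p.npy')
M=R.from_rotvec(s['tcp_rot']).as_matrix();h=np.arctan2(M[1,0],M[0,0]);print(s['tool_pos'],s['width'],'roll to go',-((np.pi+p[2]-h)%(2*np.pi))/np.pi, 'frac',tool(s,world(p,(0,-132,0)))[0]/.5,s['joint_vel'].round(2),s['wrist_force'])
E
```

```text
[0.50749961 0.15214947 0.30827694] 0.9998767506047758 roll to go -0.21897131061984818 frac [-0.05061429 -0.05711366  0.61657518] [-0.66 -0.21  0.2  -0.    0.   -2.17] [ 0.44950284 -0.18561441  0.37109637]
```

>>> servo_tool(targets=[{"hand": -1, "x": -0.01, "y": -0.01, "z": 0, "roll": -0.03}, {"hand": -1, "x": -0.02, "y": -0.02, "z": 0, "roll": -0.07}, {"hand": -1, "x": -0.03, "y": -0.03, "z": 0, "roll": -0.11}, {"hand": -1, "x": -0.03, "y": -0.03, "z": 0, "roll": -0.15}, {"hand": -1, "x": -0.03, "y": -0.04, "z": 0, "roll": -0.18}, {"hand": -1, "x": -0.03, "y": -0.04, "z": 0.04, "roll": -0.21}, {"hand": -1, "x": -0.03, "y": -0.04, "z": 0.1, "roll": -0.21}, {"hand": -1, "x": -0.03, "y": -0.04, "z": 0.15, "roll": -0.21}, {"hand": -1, "x": -0.03, "y": -0.04, "z": 0.15, "roll": -0.21}, {"hand": -1, "x": -0.03, "y": -0.04, "z": 0.15, "roll": -0.21}])

```text
time: 8.43
tool_pos: [0.5055, 0.1283, 0.2318]
tcp_rot: [-0.031, -3.138, 0.002]
wrist_force: [-0.6, -0.2, 0.3]
width: 1.006
grip_force: 0.0
```

```bash
python3 - <<'E'
from h import *; import cv2
s=bot.read_state();p=np.load('p.npy');T=toolT(s);cw=camera_info('wrist')
M=R.from_rotvec(s['tcp_rot']).as_matrix();h=np.arctan2(M[1,0],M[0,0]);print(s['tool_pos'],'heading err',((h-np.pi-p[2]+np.pi)%(2*np.pi))-np.pi, 'frac',tool(s,world(p,(0,-132,118)))[0]/.5)
im=cv2.cvtColor(read_camera('wrist'),cv2.COLOR_RGB2BGR);cv2.imwrite('pics/w5.png',im)
print(proj(world(p,[(23,-151.5,158),(-23,-151.5,158),(23,-137.5,158),(-23,-137.5,158),(15,-102.6,138),(-15,-102.6,138)]),cw,T).round().tolist())
E
```

```text
[0.50545092 0.12834523 0.23178845] heading err -0.03342874247216798 frac [-0.00961744 -0.0283669   0.22757065]
[[276.0, 244.0], [271.0, 185.0], [294.0, 243.0], [290.0, 184.0], [338.0, 223.0], [337.0, 187.0]]
```

View pics/w5.png

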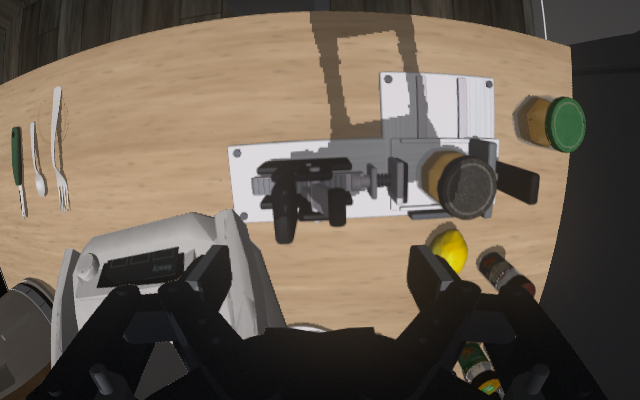

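Handle top at (275–297, 185–242) and trigger bar at (337, 190–225) both match the prediction within about 2 px. Descending over them.

>>> servo_tool(targets=[{"hand": -1, "x": -0.005, "y": -0.014, "z": 0.02, "roll": -0.011}, {"hand": -1, "x": -0.01, "y": -0.028, "z": 0.05, "roll": -0.011}, {"hand": -1, "x": -0.01, "y": -0.028, "z": 0.08, "roll": -0.011}, {"hand": -1, "x": -0.01, "y": -0.028, "z": 0.11, "roll": -0.011}, {"hand": -1, "x": -0.01, "y": -0.028, "z": 0.14, "roll": -0.011}, {"hand": -1, "x": -0.01, "y": -0.028, "z": 0.17, "roll": -0.011}, {"hand": -1, "x": -0.01, "y": -0.028, "z": 0.2, "roll": -0.011}, {"hand": -1, "x": -0.01, "y": -0.028, "z": 0.226, "roll": -0.011}, {"hand": -1, "x": -0.01, "y": -0.028, "z": 0.226, "roll": -0.011}, {"hand": -1, "x": -0.01, "y": -0.028, "z": 0.226, "roll": -0.011}])

```text
time: 9.32
tool_pos: [0.5125, 0.115, 0.1217]
tcp_rot: [-0.024, 3.14, 0.0]
wrist_force: [-0.0, 0.3, 0.9]
width: 1.002
grip_force: 0.0
```

```bash
python3 - <<'E'
from h import *
s=bot.read_state();p=np.load('p.npy')
print(s['tool_pos'],s['wrist_force'],'mm',tool(s,world(p,(0,-132,118)))[0]*1000)
E
```

```text
[0.51246438 0.11497116 0.12172575] [-0.02066711  0.27730716  0.8797651 ] mm [ 2.95139771 -0.96628442  3.7207762 ]
```

Positioned within 4 mm. First squeeze at 14 N.

>>> servo_tool(targets=[{"hand": -0.6, "x": 0, "y": 0, "z": 0, "roll": 0}, {"hand": -0.45, "x": 0, "y": 0, "z": 0, "roll": 0}, {"hand": -0.3, "x": 0, "y": 0, "z": 0, "roll": 0}, {"hand": -0.15, "x": 0, "y": 0, "z": 0, "roll": 0}, {"hand": 0, "x": 0, "y": 0, "z": 0, "roll": 0}, {"hand": 0.15, "x": 0, "y": 0, "z": 0, "roll": 0}, {"hand": 0.3, "x": 0, "y": 0, "z": 0, "roll": 0}, {"hand": 0.3, "x": 0, "y": 0, "z": 0, "roll": 0}, {"hand": 0.3, "x": 0, "y": 0, "z": 0, "roll": 0}, {"hand": 0.3, "x": 0, "y": 0, "z": 0, "roll": 0}], grip_force=14)

```text
time: 10.15
tool_pos: [0.5138, 0.1122, 0.1251]
tcp_rot: [-0.026, 3.136, -0.007]
wrist_force: [-4.5, -10.9, 17.4]
width: 0.443
grip_force: 18.3
```

Full stroke: the opening is 38 mm. Letting it spring back.

>>> servo_tool(targets=[{"hand": 0, "x": 0, "y": 0, "z": 0, "roll": 0}, {"hand": -0.2, "x": 0, "y": 0, "z": 0, "roll": 0}, {"hand": -0.4, "x": 0, "y": 0, "z": 0, "roll": 0}, {"hand": -0.6, "x": 0, "y": 0, "z": 0, "roll": 0}, {"hand": -0.9, "x": 0, "y": 0, "z": 0, "roll": 0}, {"hand": -0.9, "x": 0, "y": 0, "z": 0, "roll": 0}, {"hand": -0.9, "x": 0, "y": 0, "z": 0, "roll": 0}, {"hand": -0.9, "x": 0, "y": 0, "z": 0, "roll": 0}, {"hand": -0.9, "x": 0, "y": 0, "z": 0, "roll": 0}, {"hand": -0.9, "x": 0, "y": 0, "z": 0, "roll": 0}])

```text
time: 10.98
tool_pos: [0.5113, 0.1149, 0.1202]
tcp_rot: [0.024, -3.141, 0.0]
wrist_force: [-0.1, 0.5, 0.7]
width: 0.951
grip_force: 0.0
```

```bash
python3 - <<'E'
from h import *; import cv2
s=bot.read_state();p=np.load('p.npy');T=toolT(s);cw=camera_info('wrist')
print(s['tool_pos'],s['wrist_force'].round(1),'mm',tool(s,world(p,(0,-132,118)))[0]*1000)
im=read_camera('wrist');im2=read_camera('scene')
print(proj(world(p,[(15,-102.6,138),(-15,-102.6,138),(-15,-120,141),(-23,-30,65),(-23,-18,65),(-23,-6,65),(0,37.5,102)]),cw,T).round().tolist())
a=cv2.resize(im[100:280,200:520],(800,450),interpolation=cv2.INTER_CUBIC)
cv2.imwrite('pics/w6.png',cv2.cvtColor(a,cv2.COLOR_RGB2BGR))
E
```

```text
[0.51129888 0.11485974 0.12021483] [-0.1  0.5  0.7] mm [ 1.77813221 -0.87158996  2.21508111]
[[378.0, 291.0], [383.0, 233.0], [345.0, 236.0], [463.0, 182.0], [477.0, 182.0], [491.0, 183.0], [558.0, 228.0]]
```

View pics/w6.png

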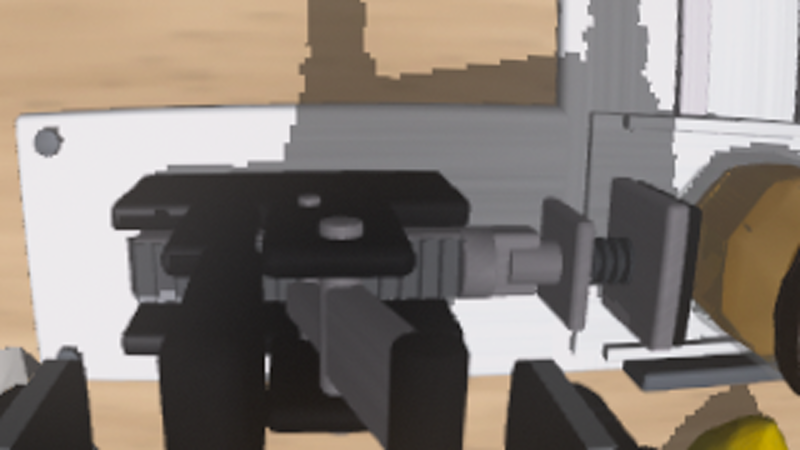

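The jaw's top corner at crop (695,207) shows it advanced about 12 mm. I'll check by image profile whether the trigger has fully returned.

>>> servo_tool(targets=[{"hand": -0.9, "x": 0, "y": 0, "z": 0, "roll": 0}, {"hand": -0.9, "x": 0, "y": 0, "z": 0, "roll": 0}, {"hand": -0.9, "x": 0, "y": 0, "z": 0, "roll": 0}, {"hand": -0.9, "x": 0, "y": 0, "z": 0, "roll": 0}])

```text
time: 11.42
tool_pos: [0.5113, 0.1148, 0.1203]
tcp_rot: [-0.024, 3.141, 0.0]
wrist_force: [-0.6, 0.2, 1.1]
width: 0.948
grip_force: 0.0
```

```bash
cat > prof.py <<'E'
from h import *; import cv2
s=bot.read_state();p=np.load('p.npy');T=toolT(s);cw=camera_info('wrist')
im=read_camera('wrist');g=im.astype(int).sum(2)//3
cv2.imwrite('pics/p%d.png'%(s['time']*100),cv2.cvtColor(im,cv2.COLOR_RGB2BGR))
for r in (240,255,265):print(r,' '.join(str(v) for v in g[r,255:410:2]))
print('jaw row190',' '.join(str(v) for v in g[195,440:540:2]))
print(s['time'],s['tool_pos'],'handle',proj(world(p,[(-23,-151.5,158),(-23,-137.5,158),(-15,-109.6,138),(-15,-95.6,138),(-15,-102.6,145)]),cw,T).round().tolist())
E
python3 prof.py
```

```text
240 57 57 56 56 50 43 44 42 43 42 41 40 39 38 37 37 37 36 34 34 33 30 31 29 29 28 34 27 28 26 26 27 25 27 26 35 63 85 71 71 74 74 75 73 73 73 73 75 75 75 75 74 73 75 75 40 30 30 32 32 32 35 32 34 33 35 36 37 38 38 62 232 233 231 232 231 232 231
255 184 185 184 184 148 41 40 40 41 41 40 40 39 39 39 39 38 37 35 34 33 32 31 30 29 30 43 30 28 27 28 28 27 27 28 27 30 82 102 112 100 74 73 72 72 72 71 73 74 75 75 76 77 75 69 32 31 33 35 35 36 36 37 38 38 39 38 37 37 38 168 175 175 174 166 38 38 39
265 174 174 174 174 175 42 38 39 38 38 39 38 38 39 38 37 37 36 35 34 32 32 31 30 29 30 31 32 34 34 34 35 34 34 34 36 34 35 36 37 37 36 37 37 36 44 71 74 73 74 73 74 73 74 64 33 34 34 35 36 36 39 37 37 38 37 38 38 38 69 177 175 175 176 55 36 37 38
jaw row190 47 59 45 48 45 47 63 64 64 65 64 64 64 95 120 121 120 84 42 43 73 69 68 68 68 68 86 90 94 97 98 98 98 98 98 98 99 99 99 98 88 36 37 35 37 37 38 39 56 59
11.4167 [0.51134079 0.11482166 0.12028925] handle [[263.0, 233.0], [301.0, 233.0], [368.0, 233.0], [399.0, 233.0], [387.0, 239.0]]
```

The trigger has fully returned; its bar spans columns 365–395 against 368–399 predicted. Second pump.

>>> servo_tool(targets=[{"hand": -0.6, "x": 0, "y": 0, "z": 0, "roll": 0}, {"hand": -0.45, "x": 0, "y": 0, "z": 0, "roll": 0}, {"hand": -0.3, "x": 0, "y": 0, "z": 0, "roll": 0}, {"hand": -0.15, "x": 0, "y": 0, "z": 0, "roll": 0}, {"hand": 0, "x": 0, "y": 0, "z": 0, "roll": 0}, {"hand": 0.15, "x": 0, "y": 0, "z": 0, "roll": 0}, {"hand": 0.3, "x": 0, "y": 0, "z": 0, "roll": 0}, {"hand": 0.3, "x": 0, "y": 0, "z": 0, "roll": 0}, {"hand": 0.3, "x": 0, "y": 0, "z": 0, "roll": 0}, {"hand": 0.3, "x": 0, "y": 0, "z": 0, "roll": 0}], grip_force=14)

```text
time: 12.3
tool_pos: [0.5125, 0.1122, 0.1235]
tcp_rot: [-0.026, 3.139, -0.008]
wrist_force: [-5.3, -10.9, 17.4]
width: 0.44
grip_force: 18.5
```

>>> servo_tool(targets=[{"hand": 0, "x": 0, "y": 0, "z": 0, "roll": 0}, {"hand": -0.2, "x": 0, "y": 0, "z": 0, "roll": 0}, {"hand": -0.4, "x": 0, "y": 0, "z": 0, "roll": 0}, {"hand": -0.6, "x": 0, "y": 0, "z": 0, "roll": 0}, {"hand": -0.9, "x": 0, "y": 0, "z": 0, "roll": 0}, {"hand": -0.9, "x": 0, "y": 0, "z": 0, "roll": 0}, {"hand": -0.9, "x": 0, "y": 0, "z": 0, "roll": 0}, {"hand": -0.9, "x": 0, "y": 0, "z": 0, "roll": 0}, {"hand": -0.9, "x": 0, "y": 0, "z": 0, "roll": 0}, {"hand": -0.9, "x": 0, "y": 0, "z": 0, "roll": 0}])

```text
time: 13.13
tool_pos: [0.5113, 0.1149, 0.1202]
tcp_rot: [0.024, -3.141, -0.0]
wrist_force: [0.4, 0.8, 0.5]
width: 0.954
grip_force: 0.0
```

>>> servo_tool(targets=[{"hand": -0.9, "x": 0, "y": 0, "z": 0, "roll": 0}, {"hand": -0.9, "x": 0, "y": 0, "z": 0, "roll": 0}, {"hand": -0.9, "x": 0, "y": 0, "z": 0, "roll": 0}, {"hand": -0.9, "x": 0, "y": 0, "z": 0, "roll": 0}, {"hand": -0.9, "x": 0, "y": 0, "z": 0, "roll": 0}, {"hand": -0.9, "x": 0, "y": 0, "z": 0, "roll": 0}])

```text
time: 13.63
tool_pos: [0.5113, 0.1148, 0.1203]
tcp_rot: [0.024, -3.141, -0.0]
wrist_force: [-0.9, -0.3, -0.3]
width: 0.954
grip_force: 0.0
```

```bash
python3 prof.py
```

```text
240 58 57 57 57 50 45 46 44 44 44 42 42 40 40 39 39 39 36 37 35 35 31 31 31 30 30 35 29 28 28 27 26 27 27 25 36 63 83 71 72 72 73 74 73 73 72 72 75 75 74 74 73 74 75 73 40 31 31 33 33 35 34 34 34 35 36 35 36 38 39 63 231 231 231 231 231 231 230
255 183 184 183 183 149 41 42 41 41 42 41 40 39 40 39 39 39 38 37 35 35 32 31 31 30 30 44 30 29 28 28 28 28 27 28 27 30 82 101 112 100 74 73 71 72 72 72 72 73 75 76 76 76 75 68 33 31 34 33 35 35 36 37 38 38 37 38 38 38 38 167 174 174 174 165 39 38 39
265 173 173 173 174 174 43 38 40 39 39 39 39 38 39 38 39 38 37 35 37 34 33 31 30 31 29 32 33 35 34 35 34 34 34 36 35 35 34 35 36 35 36 36 38 37 44 71 73 74 74 74 72 73 74 63 33 34 34 35 36 37 37 38 38 38 37 39 39 39 70 175 174 174 174 54 38 37 38
jaw row190 64 65 65 98 122 117 60 49 45 49 47 46 54 63 63 64 65 64 64 66 102 122 121 114 45 43 71 89 94 97 97 97 98 98 97 98 98 99 98 98 87 36 36 37 36 36 38 38 55 60
13.6333 [0.51131548 0.11482348 0.12027425] handle [[263.0, 233.0], [301.0, 233.0], [368.0, 233.0], [399.0, 233.0], [387.0, 239.0]]
```

The jaw advanced a second tooth pair, about 12 mm. Third pump.

>>> servo_tool(targets=[{"hand": -0.6, "x": 0, "y": 0, "z": 0, "roll": 0}, {"hand": -0.45, "x": 0, "y": 0, "z": 0, "roll": 0}, {"hand": -0.3, "x": 0, "y": 0, "z": 0, "roll": 0}, {"hand": -0.15, "x": 0, "y": 0, "z": 0, "roll": 0}, {"hand": 0, "x": 0, "y": 0, "z": 0, "roll": 0}, {"hand": 0.15, "x": 0, "y": 0, "z": 0, "roll": 0}, {"hand": 0.3, "x": 0, "y": 0, "z": 0, "roll": 0}, {"hand": 0.3, "x": 0, "y": 0, "z": 0, "roll": 0}, {"hand": 0.3, "x": 0, "y": 0, "z": 0, "roll": 0}, {"hand": 0.3, "x": 0, "y": 0, "z": 0, "roll": 0}], grip_force=14)

```text
time: 14.52
tool_pos: [0.5124, 0.1129, 0.1236]
tcp_rot: [-0.026, 3.14, -0.006]
wrist_force: [-6.7, -9.1, 18.4]
width: 0.461
grip_force: 17.9
```

```bash
python3 prof.py | tail -2
```

```text
jaw row190 123 123 92 91 90 86 66 65 66 79 111 121 106 52 56 48 60 65 65 64 64 66 65 92 124 150 216 91 54 66 89 94 99 100 100 100 99 100 100 101 100 99 98 46 38 35 35 37 36 41
14.5167 [0.51237709 0.11287673 0.12355295] handle [[269.0, 227.0], [307.0, 227.0], [371.0, 228.0], [401.0, 228.0], [390.0, 234.0]]
```

>>> servo_tool(targets=[{"hand": 0.3, "x": 0, "y": 0, "z": 0, "roll": 0}, {"hand": 0.3, "x": 0, "y": 0, "z": 0, "roll": 0}, {"hand": 0.3, "x": 0, "y": 0, "z": 0, "roll": 0}, {"hand": 0.3, "x": 0, "y": 0, "z": 0, "roll": 0}, {"hand": 0.3, "x": 0, "y": 0, "z": 0, "roll": 0}, {"hand": 0.3, "x": 0, "y": 0, "z": 0, "roll": 0}])

```text
time: 15.07
tool_pos: [0.5124, 0.1128, 0.1236]
tcp_rot: [-0.025, 3.139, -0.006]
wrist_force: [-6.5, -9.3, 17.5]
width: 0.457
grip_force: 17.9
```

```bash
python3 prof.py | tail -2; python3 - <<'E'
import cv2,glob
f=sorted(glob.glob('pics/p*.png'),key=lambda n:int(n[6:-4]));print(f)
a=[cv2.resize(cv2.imread(n)[150:275,400:600],(640,400 if 0 else 290),interpolation=cv2.INTER_CUBIC) for n in (f[-3],f[-1])]
cv2.imwrite('pics/cmp.png',cv2.vconcat(a))
E
```

```text
jaw row190 123 122 95 92 92 91 66 66 66 74 108 122 111 49 56 49 60 65 65 65 64 65 64 91 124 220 217 93 54 62 89 93 100 100 100 99 100 100 100 100 100 100 98 47 38 34 35 35 35 40
15.0667 [0.51239368 0.11276211 0.12358301] handle [[270.0, 227.0], [307.0, 227.0], [371.0, 228.0], [402.0, 228.0], [390.0, 234.0]]
['pics/p1141.png', 'pics/p1363.png', 'pics/p1451.png', 'pics/p1506.png']
```

View pics/cmp.png

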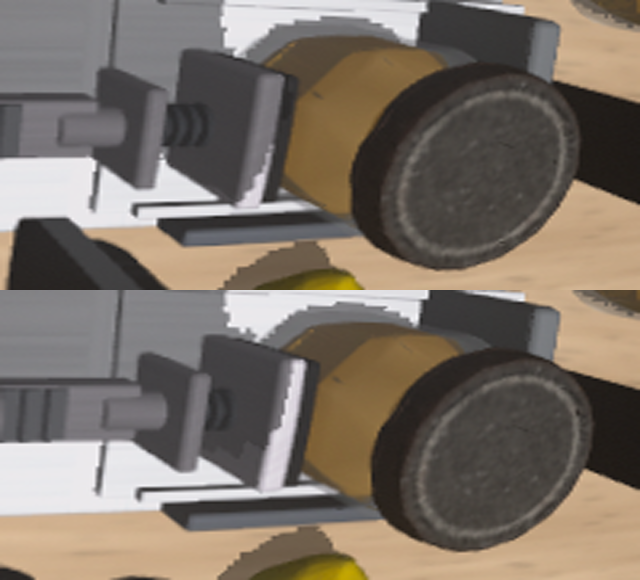

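The lower half, taken now, shows the spring visibly shorter and the jaw against the jar. I'll quantify it from the corner pixels.

```bash
python3 - <<'E'
from h import *
p=np.load('p.npy');cw=camera_info('wrist')
Tb=toolT({'tcp_rot':[.024,-3.141,0],'tool_pos':[.51132,.11482,.12027]});Ta=toolT(bot.read_state())
raw=lambda u,v:np.array([400+u/3.2,150+v/2.32])
for n,q,z in(('jaw face top corner',(297,75,318,72),65),('jaw back top corner',(185,50,207,47),65),('jaw bottom back',(237,205,262,200),19),('holder top corner',(105,68,145,62),60),('holder bottom',(155,188,197,180),25),('lid centre',(468,163,484,160),102)):
    o=[]
    for T,k in((Tb,q[:2]),(Ta,q[2:])):
        r=least_squares(lambda v:(proj(world(p,[(v[0],v[1],z)]),cw,T)-raw(*k)).ravel(),[0,0]);o.append(r.x)
    print(n,np.round(o,1).tolist(),'dy',round(o[1][1]-o[0][1],1))
E
```

```text
jaw face top corner [[-23.3, -4.0], [-22.7, 1.5]] dy 5.5
jaw back top corner [[-30.3, -34.6], [-29.8, -30.0]] dy 4.6
jaw bottom back [[40.0, 13.9], [40.6, 21.7]] dy 7.8
holder top corner [[-23.4, -51.4], [-23.8, -42.8]] dy 8.5
holder bottom [[29.5, -17.5], [28.8, -5.6]] dy 11.9
lid centre [[-5.8, 23.4], [-4.7, 28.8]] dy 5.4
```

The jaw moved about 5.5 mm while the rod moved about 10–11. That's roughly 4–5 mm of spring compression (8–10 N), with the jar seated on the rest and the trigger held near full squeeze. All conditions look met, so I'm handing in.

```bash
python3 -c "
from workcell import ticket
print(ticket.finish_job())"
```

```text
the job is handed in; nothing more can be done
None
```

I handed the job in: the tray is home, three pumps put the jar against the back rest at an estimated 8–10 N (from camera images, not a direct reading), and the gripper still holds the trigger squeezed; no verdict came back.

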